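# Report the broken fork on the harness board

## Task

One of the five black wire forks on the harness board has had one of its two arms snapped off. Call the fitter by pressing the large mushroom-headed button on the call box fully in and letting it spring back up, then point out the fault: hold the fingertips straight above the broken-off stump, about 2 cm over it and not touching it, keep them there for a couple of seconds, and finish there, still pointing. Do not press the small flush button, touch any fork or the board, or pick up or shift the loose things lying about.

Things in the scene. Friction and masses are not known exactly. Their poses are not given: they have to be found in the camera images.
- board: harness form board: plywood 400 x 600 x 18 mm with a white paper drawing, flat on the bench and fixed, thin steel guide pins 55 mm tall near its long edges (their tops 73 mm above the bench). Origin: centre of its underside; z up, y along its 600 mm side. The forks stand on its top face, 18 mm above the bench.
- fork_broken: the broken fork: black nylon, oval foot 86 x 30 x 9 mm fixed to the board; the arm at its x = -28 mm stands whole (15 mm thick, 19 mm at its head, its top 74 mm above the foot's underside and 92 mm above the bench), the arm at its x = +28 mm is snapped off and leaves a stump. Origin: centre of the foot's underside, on the board's top face; z up, x along the foot. Which of the five places on the board it stands at differs from start to start.
- stump_top (a point): the thing to point at: the top of the broken-off stump, on its axis. The stump is 15 mm thick and its top lies 27 mm above the board's top face (45 mm above the bench). The whole arm of this fork stands 56 mm away along the fork's -x and is 47 mm taller. The axes are those of the fork: z up.
- fork_1: a sound fork: black nylon, oval foot 86 x 30 x 9 mm, two round arms 56 mm apart (at its x = +-28 mm), 74 mm high over all; fixed to the board. Origin: centre of the foot's underside, on the board's top face; z up, x along the foot.
- fork_2: a sound fork: black nylon, oval foot 86 x 30 x 9 mm, two round arms 56 mm apart (at its x = +-28 mm), 74 mm high over all; fixed to the board. Origin: centre of the foot's underside, on the board's top face; z up, x along the foot.
- fork_3: a sound fork: black nylon, oval foot 86 x 30 x 9 mm, two round arms 56 mm apart (at its x = +-28 mm), 74 mm high over all; fixed to the board. Origin: centre of the foot's underside, on the board's top face; z up, x along the foot.
- fork_4: a sound fork: black nylon, oval foot 86 x 30 x 9 mm, two round arms 56 mm apart (at its x = +-28 mm), 74 mm high over all; fixed to the board. Origin: centre of the foot's underside, on the board's top face; z up, x along the foot.
- call_box: call box: two-button station 122 x 74 x 56 mm, grey with a white cover, fixed to the bench at the right of the board. Origin: centre of its underside; z up, x along its 122 mm side, towards the mushroom button; a black gland sticks out 18 mm at its -x end.
- call_button (a joint): travel of the mushroom button in m: 0 up, 0.006 fully in. It goes straight down and springs back; fully in takes 5 N.
- call_button_top (a point): centre of the top of the mushroom head (black, 40 mm across), 84 mm above the bench when up; it moves down with the button.
- cancel_button (a joint): travel of the small flush button in m: 0 up, 0.006 fully in. Not to be pressed.
- cancel_button_top (a point): centre of the top of the small flush button (black, 22 mm across, in a steel ring), 68 mm above the bench, 52 mm from the mushroom button's axis.
- conn_shell: loose aluminium round connector shell, 30 mm across, 36 mm tall, standing on the board. Origin: centre of its underside.
- conn_housing: loose grey rectangular connector housing, 26 x 30 x 23 mm, on the board. Origin: centre of its underside.
- backshell: loose steel collar, 34 mm across, 16 mm tall, on the board. Origin: centre of its underside.
- tape_roll: loose roll of black tape, 96 mm across, 19 mm tall, lying flat on the bench at the left of the board. Origin: centre of its underside.
- screwdriver: loose screwdriver, 160 mm long, handle to its -x, lying on the bench on the robot's side of the call box.
- pliers: loose pliers, 145 mm long, 12 mm thick, jaws to their +x, lying on the bench at the left of the board.

How it is judged:
By the outcome, as a careful person would: the job done as asked, in the order asked, and still so for the second after the job is handed in, with the robot touching nothing.
It also fails if it takes over 43 s, if anything falls off the work surface, if the arm or the gripper's body presses on something with over 40 N, if the wrist force passes 120 N, or if a joint passes its speed limit or range.

## Robot

A 6-joint arm with a two-finger parallel gripper is mounted at the origin on the work surface. World frame = base frame: x ahead of the robot, y to its left, z up, the work surface at z = 0. Lengths are in m, angles in degrees, forces in N, time in s.
With the tool pointing down it reaches from about 0.375 to 0.975 m from the base axis. Payload 3.8 kg.
Tool frame: the origin (TCP) lies at the very end of the fingers, on their centre line; the grasp point (between the pads) lies 19 mm behind it; z points along the fingers, y is the line along which they close (so a half turn about z gives the same grasp; the last joint's range is limited). The gripper opens to 88 mm and grips with 3 to 60 N. Pads are 18 mm wide; open, the fingers measure 123 mm over their backs; the gripper's body (75 mm by 187 mm) begins 45 mm behind the grasp point.
Start: joints at [62.401, 15.12, 91.902, -0, 72.978, -2.114], TCP at [0.29, 0.609, 0.239] pointing down, gripper open.
Joint ranges: [-150.88, 150.88], [-54.13, 125.18], [17.81, 147.31], [-75.09, 255.09], [0, 152.58], [-146.25, 146.25]. Speed limits (degrees/s): [147.25, 147.25, 180, 180, 180, 180].

## Interface

Orientations are given as [roll, pitch, yaw] about the fixed x, y, z axes, in that order (R = Rz(yaw) Ry(pitch) Rx(roll)).
In Python, from cell import env gives the robot as it stands. The module is installed in compiled form; this text tells all that it offers.
- The arm moves only by the tool send_rows, never from a script. Its argument "series" is a list of rows, each a list of 7 numbers: the turn, a rotation vector about the tool's x, y, z normalised to -1 to 1, where 1 is 5 degrees, then the shift along the tool's x, y, z normalised to -1 to 1, where 1 is 0.025 m, then the closure, from -1 (fully open) to 1 (shut), so that 0 is half open. In form: [[ax, ay, az, x, y, z, grip], ...]. A call has 1 to 5 rows; each row shifts and turns the commanded pose from where the row before left it, along the tool's axes as they then stand; what a row does not reach is not made up. A row lasts 1/8 s, in which the tool goes at most 62.5 mm and 10.7 degrees, less where a joint would pass 70% of its speed; a pose out of reach is approached as far as the arm can. A call with a number of a shift or a turn outside -1 to 1 is refused whole. A call with a gripper value outside its range is refused whole. The fingers move at their own pace and stop on an object; "force" is the grip in N (left out, the last holds). Time passes only in rows, so rows that do not move let the fingers close. It gives the time, the measured TCP pose, the force, the opening and the grip force at its end, in the units of the state.
- env.get_obs(): the state, without advancing time (a new reading comes with each control period).
- env.grab_frame(name): name is "scene" or "top" or "wrist"; returns a dict with "color" (384x512x3 uint8, red, green, blue), "mtx" (3x3 intrinsics, pixels), "R" (3x3) and "t" (3): a world point X has camera coordinates R X + t; the wrist camera has in their place "T_tool_cam" (4x4, takes a point from camera to tool coordinates, whose origin is the TCP and whose axes are the flange's). Camera axes: x right, y down, z forward; pixel columns grow to the right and rows downward; lengths in m; the calibration is good to about 2 mm. A picture is of the moment at which its call begins: read the wrist's pose just before it. There is no depth.
- env.job_done(): hands the job in; it is judged then, once.
The state is a dict: "time_s": time; "joint_positions": joint angles; "qd": joint speeds; "effort": joint torques, N m; "tcp_pos": TCP position; "tcp_rot": TCP orientation; "ft_force": force on the tool from outside, world axes, zero at the start; "torque": the same for the moment, N m; "finger_gap": finger opening in m; "grasp_force": force on a finger pad.
Only numpy, scipy, OpenCV 4.12 (cv2) and the standard library are available. Lean on these libraries where they do the work, as an engineer would, in place of code of your own. Each camera call takes 0.05 s, during which the arm holds its last target. There are 200 camera calls.

## Working session

There is one attempt and no reset: what is moved stays moved. The work goes in short steps, Python scripts to look and compute and a tool call to move; the robot and the scene stay as the last step left them, time stands still between calls to the robot, and variables do not carry over. Pictures are saved under pics/ and viewed, at most 10 in all, crops included, and the job is handed in when it is done.

Besides the shell and the picture viewer there is one more tool, called as name(argument=value, ...) on one line, values as JSON. send_rows: Moves the arm, as the interface text tells. Its arguments: {"type":"object","properties":{"series":{"type":"array"},"force":{"type":"number"}},"required":["series"]}

```bash
mkdir -p pics; python3 - <<'E'
from cell import env
import cv2,pickle
o=env.get_obs();print(o)
d={}
for n in("top","scene"):
    f=env.grab_frame(n);d[n]=f
    cv2.imwrite(f"pics/{n}.png",cv2.resize(f["color"][:,:,::-1],None,fx=1.5625,fy=1.5625,interpolation=cv2.INTER_CUBIC))
    print(n,f["mtx"],f["R"],f["t"])
pickle.dump(d,open("d.pkl","wb"))
E
```

```text
{'time_s': 0.0, 'joint_positions': array([ 6.24003167e+01,  1.51689164e+01,  9.19809024e+01, -4.47617878e-04,
        7.29771960e+01, -2.11684094e+00]), 'qd': array([ 0.04078564,  0.02966645,  0.04437204,  0.00614208, -0.02416713,
       -0.05328016]), 'effort': array([-3.07330665e-04, -5.02120578e+01, -3.56865585e+01,  7.26178894e-02,
        2.95142457e-02, -1.59104961e-04]), 'tcp_pos': array([0.2901155 , 0.60868766, 0.23739417]), 'tcp_rot': array([-1.79873056e+02, -4.26417463e-03,  1.54517284e+02]), 'ft_force': array([ 0.35933056, -0.32936509, -1.17076471]), 'torque': array([-0.02959427,  0.0041881 ,  0.04588947]), 'grasp_force': 0.0, 'finger_gap': 0.08836246223928544}
top [[414.03736966   0.         256.20048461]
 [  0.         414.03736966 192.70300098]
 [  0.           0.           1.        ]] [[-0.01399373 -0.99989027 -0.00486039]
 [-0.98302563  0.01464669 -0.1828827 ]
 [ 0.18293382  0.00221868 -0.98312273]] [0.03502081 0.50338461 1.12908237]
scene [[358.12965351   0.         254.72248542]
 [  0.         358.12965351 190.00993851]
 [  0.           0.           1.        ]] [[-0.74099843  0.67143613 -0.00973905]
 [ 0.44068316  0.4752934  -0.76150806]
 [-0.50667512 -0.56856811 -0.64808226]] [ 0.33616103 -0.16356241  1.32973852]
```

View pics/top.png

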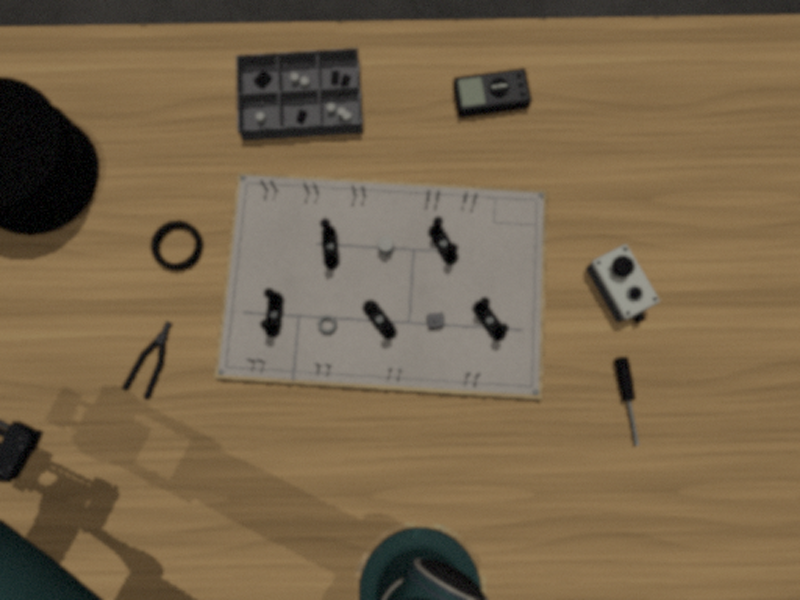

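View pics/scene.png

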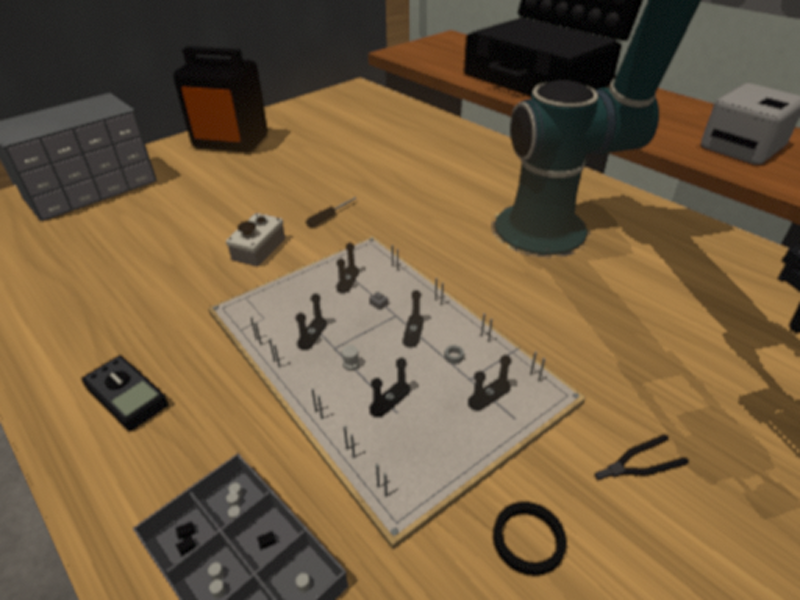

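The top view shows five forks. The middle near one, at about (380,319), has a single arm in the scene view, near (415,318). The call box is at about (622,283). I'll enlarge these.

```bash
python3 - <<'E'
import pickle,cv2,numpy as np
d=pickle.load(open("d.pkl","rb"))
def crop(n,u,v,w,h,s):
    return cv2.resize(d[n]["color"][v:v+h,u:u+w,::-1],None,fx=s,fy=s,interpolation=cv2.INTER_CUBIC)
a=crop("top",218,180,50,45,8);b=crop("top",370,150,50,45,8)
c=crop("scene",240,175,50,45,8);e=crop("scene",140,130,50,45,8)
im=np.vstack([np.hstack([a,b]),np.hstack([c,e])])
im=cv2.convertScaleAbs(im,alpha=1.6)
cv2.imwrite("pics/crops.png",cv2.resize(im,None,fx=.8333,fy=.8333))
E
```

```text
(no output)
```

View pics/crops.png

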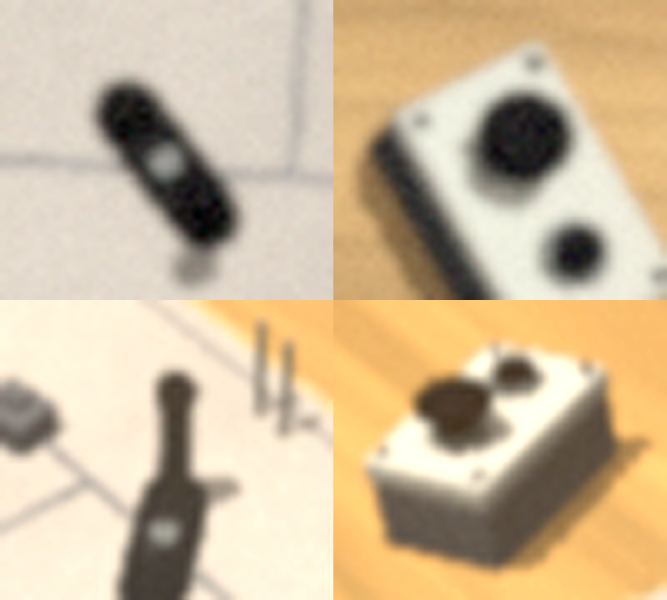

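Crops: the broken fork's label is at top crop (165,163). Its whole arm is at the robot-side end (shadow there), and the stump should be at the far end, around (125,105). The mushroom top is at (525,137) and the flush button at (575,252). Next: compute the positions, then cross-check them by reprojecting.

```bash
cat > h.py <<'E'
import pickle,cv2,numpy as np
d=pickle.load(open("d.pkl","rb"))
def pix(n,u,v,z):
    f=d[n];R,t=f["R"],f["t"];C=-R.T@t;r=R.T@np.linalg.inv(f["mtx"])@[u,v,1];return C+r*(z-C[2])/r[2]
def prj(n,X):
    f=d[n];p=f["mtx"]@(f["R"]@np.asarray(X)+f["t"]);return p[:2]/p[2]
E
python3 - <<'E'
from h import *
k=1/6.667
g=lambda x,y,u,v:(u+x*k-.5,v+y*k-.5)
print("label top",pix("top",*g(165,163,218,180),.027),"scene",pix("scene",*g(163,532-300,240,175),.027))
print("mush top",pix("top",*g(525-333.5,137,370,150),.084),"scene",pix("scene",*g(454-333.5,402-300,140,130),.084))
print("canc top",pix("top",*g(575-333.5,252,370,150),.068),"scene",pix("scene",*g(516-333.5,374-300,140,130),.068))
print("head scene",pix("scene",*g(176,388-300,240,175),.085))
for n,e in(("far",(126,107)),("near",(210,217))):
    for z in(.045,.092):print(n,z,pix("top",*g(*e,218,180),z))
c=pix("top",*g(165,163,218,180),.027)
# hypothesised overlay
e=pix("top",*g(210,217,218,180),.09)-c; e[2]=0;print(np.linalg.norm(e[:2])); 
im=[]
for n,u,v in(("top",218,180),("scene",235,185)):
    a=cv2.resize(d[n]["color"][v:v+45,u:u+50,::-1],None,fx=8,fy=8,interpolation=cv2.INTER_CUBIC)
    a=cv2.convertScaleAbs(a,alpha=1.6,beta=30)
    for s,col in((1,(0,0,255)),(-1,(0,255,0))):
        q=e/np.linalg.norm(e)*.028*s
        for z in(.027,.045,.09):
            p=(prj(n,[c[0]+q[0],c[1]+q[1],z])+.5-[u,v])*8
            cv2.circle(a,tuple(int(i) for i in p),3+(z>.08)*3,col,1)
    im.append(a)
cv2.imwrite("pics/ov.png",np.hstack(im))
E
```

```text
label top [0.47520231 0.06833359 0.027     ] scene [0.47529908 0.06398654 0.027     ]
mush top [ 0.55483771 -0.36669932  0.084     ] scene [ 0.56311471 -0.36083446  0.084     ]
canc top [ 0.50895506 -0.38939266  0.068     ] scene [ 0.51512805 -0.38562426  0.068     ]
head scene [0.45232142 0.04710297 0.085     ]
far 0.045 [0.49673499 0.08409773 0.045     ]
far 0.092 [0.48828936 0.08170323 0.092     ]
near 0.045 [0.4489605  0.04882584 0.045     ]
near 0.092 [0.44245516 0.04786384 0.092     ]
0.03836220640367485
```

View pics/ov.png

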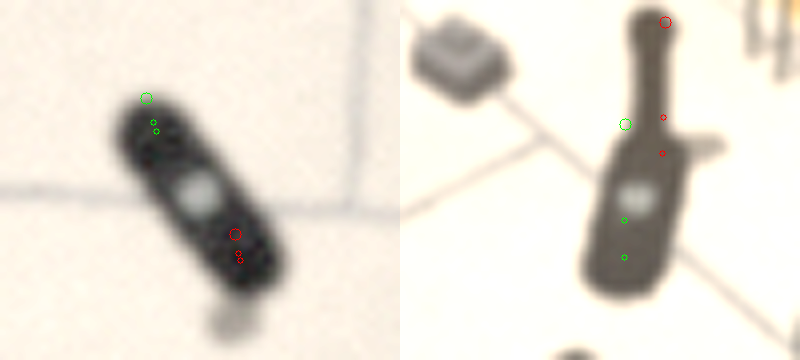

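The overlay puts the whole arm at the robot-side end (scene head about (652,20)) and the stump at the far end. The stump estimate is (0.498, 0.083), which fits the 28 mm offset from the label. I'll head over the board, closing the fingers on the way, and look with the wrist camera.

send_rows(series=[[0,0,0,-0.9,-1,0,1],[0,0,0,-0.9,-1,0,1],[0,0,0,-0.9,-1,0,1],[0,0,0,-0.9,-1,0,1],[0,0,0,-0.9,-1,0,1]], force=10)

```text
time_s: 0.72
tcp_pos: [0.3382, 0.4467, 0.2381]
tcp_rot: [-179.9, -0.0, 154.5]
ft_force: [-0.8, 0.5, 0.3]
finger_gap: 0.0403
grasp_force: 0.0
```

send_rows(series=[[0,0,0,-0.9,-1,0,1],[0,0,0,-0.9,-1,0,1],[0,0,0,-0.9,-1,0,1],[0,0,0,-0.9,-1,0,1],[0,0,0,-0.9,-1,0,1]])

```text
time_s: 1.35
tcp_pos: [0.3859, 0.2856, 0.2383]
tcp_rot: [-180.0, -0.0, 154.5]
ft_force: [0.3, -0.5, -0.5]
finger_gap: 0.0005
grasp_force: 0.0
```

send_rows(series=[[0,0,0,-0.9,-1,0,1],[0,0,0,-0.9,-1,0,1],[0,0,0,-0.9,-1,0,1],[0,0,0,-0.9,-1,0,1],[0,0,0,-0.9,-1,0,1]])

```text
time_s: 1.98
tcp_pos: [0.4336, 0.1244, 0.2383]
tcp_rot: [-180.0, -0.0, 154.5]
ft_force: [0.5, -0.4, 0.4]
finger_gap: 0.0003
grasp_force: 0.0
```

```bash
cat >> h.py <<'E'
from scipy.spatial.transform import Rotation as Ro
def wrist(name):
    from cell import env
    env.grab_frame("wrist")  # let the arm settle
    o=env.get_obs();f=env.grab_frame("wrist")
    T=np.eye(4);T[:3,:3]=Ro.from_euler("xyz",o["tcp_rot"],degrees=True).as_matrix();T[:3,3]=o["tcp_pos"]
    M=np.linalg.inv(T@f["T_tool_cam"]);f["R"],f["t"]=M[:3,:3],M[:3,3]
    d[name]=f;pickle.dump(d,open("d.pkl","wb"))
    cv2.imwrite(f"pics/{name}.png",cv2.resize(f["color"][:,:,::-1],None,fx=1.5,fy=1.5))
    print(o["time_s"],o["tcp_pos"],o["tcp_rot"],o["finger_gap"],f["T_tool_cam"].round(3))
E
python3 -c "
from h import *
wrist('w1');print(prj('w1',[.4977,.083,.045])*1.5)"
```

```text
2.025 [0.43443117 0.12150523 0.23830921] [-1.79836364e+02  9.02877558e-02  1.54466354e+02] 0.0010526771243748654 [[ 0.001 -0.964 -0.266  0.068]
 [ 1.     0.001  0.     0.   ]
 [ 0.    -0.266  0.964 -0.146]
 [ 0.     0.     0.     1.   ]]
[373.50650285 351.20783353]
```

View pics/w1.png

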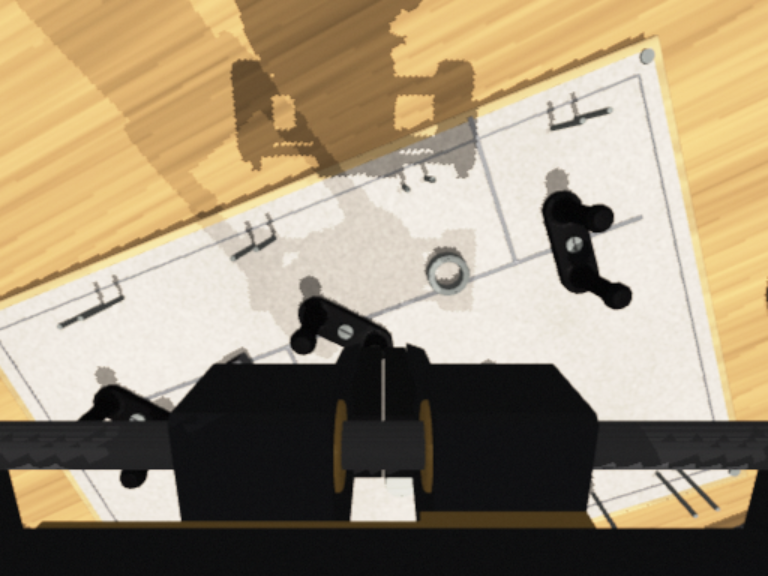

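The wrist view shows the stump end of the broken fork at about (375,345), just behind the fingertips. The prediction was (373,351), so they agree. The whole arm's head is at (303,342), beside the other end. Next I go to the call box, overshooting in tool -x so the camera sees the button.

send_rows(series=[[0,0,0,-0.98,-0.98,0,1],[0,0,0,-0.98,-0.98,0,1],[0,0,0,-0.98,-0.98,0,1],[0,0,0,-0.98,-0.98,0,1],[0,0,0,-0.98,-0.98,0,1]])

```text
time_s: 2.7
tcp_pos: [0.4917, -0.0378, 0.2384]
tcp_rot: [180.0, -0.0, 154.5]
ft_force: [1.2, 0.4, 1.0]
finger_gap: 0.0003
grasp_force: 0.0
```

send_rows(series=[[0,0,0,-0.98,-0.98,0,1],[0,0,0,-0.98,-0.98,0,1],[0,0,0,-0.98,-0.98,0,1],[0,0,0,-0.98,-0.98,0,1],[0,0,0,-0.98,-0.98,0,1]])

```text
time_s: 3.32
tcp_pos: [0.55, -0.2009, 0.2382]
tcp_rot: [180.0, -0.0, 154.5]
ft_force: [-0.4, 0.1, -0.3]
finger_gap: 0.0004
grasp_force: 0.0
```

send_rows(series=[[0,0,0,-0.98,-0.98,0,1],[0,0,0,-0.98,-0.98,0,1],[0,0,0,-0.98,-0.98,0,1],[0,0,0,-0.98,-0.98,0,1],[0,0,0,-0.98,-0.98,0,1]])

```text
time_s: 3.95
tcp_pos: [0.6082, -0.3641, 0.238]
tcp_rot: [180.0, -0.1, 154.5]
ft_force: [-0.2, -0.0, 1.1]
finger_gap: 0.0003
grasp_force: 0.0
```

```bash
python3 -c "
from h import *
wrist('w2');print(prj('w2',[.556,-.366,.084])*1.5)
print('label',pix('w1',346/1.5-.3,332/1.5-.3,.027),'stump',pix('w1',377/1.5-.3,345/1.5-.3,.045))"
```

```text
4.0 [ 0.60894115 -0.36821036  0.23766938] [-1.79898540e+02  9.61327782e-02  1.54446044e+02] 0.0004515062598224742 [[ 0.001 -0.964 -0.266  0.068]
 [ 1.     0.001  0.     0.   ]
 [ 0.    -0.266  0.964 -0.146]
 [ 0.     0.     0.     1.   ]]
[350.4467777 198.8174909]
label [0.47843571 0.0659608  0.027     ] stump [0.49359275 0.08767998 0.045     ]
```

View pics/w2.png

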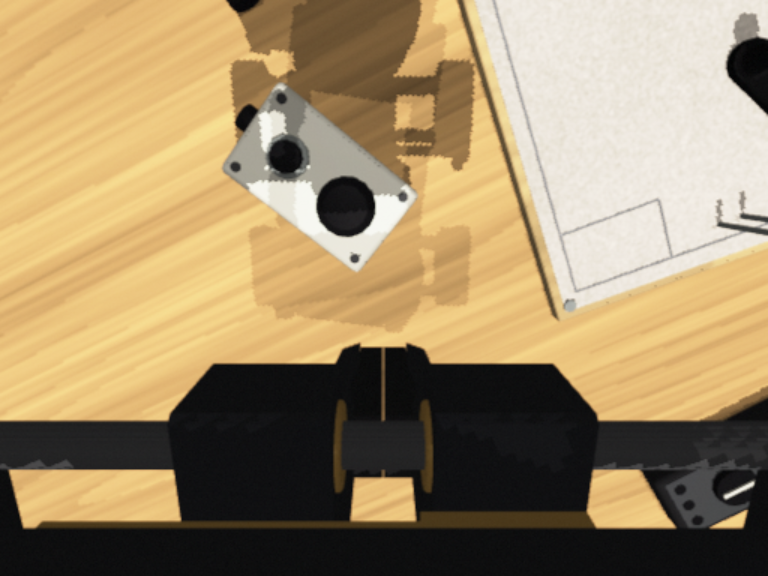

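The mushroom head is at (346,206) and the flush button at (286,155).

```bash
python3 -c "
from h import *
from cell import env
m=pix('w2',346/1.5-.3,206/1.5-.3,.084);c=pix('w2',286/1.5-.3,155/1.5-.3,.068);print(m,c,np.linalg.norm((m-c)[:2]))
o=env.get_obs();p=o['tcp_pos'];print(p)
Rt=Ro.from_euler('xyz',o['tcp_rot'],degrees=True).as_matrix()
print(Rt.T@(m-p)/.025)"
```

```text
[ 0.55846557 -0.37078133  0.084     ] [ 0.51215233 -0.39347306  0.068     ] 0.051573549460526044
[ 0.60822752 -0.36610329  0.23753855]
[ 1.71321281 -1.02651096  6.14220901]
```

send_rows(series=[[0,0,0,0.88,-0.5,0.5,1],[0,0,0,0.87,-0.5,1,1],[0,0,0,0,0,1,1],[0,0,0,0,0,1,1],[0,0,0,0,0,1,1]])

```text
time_s: 4.68
tcp_pos: [0.5571, -0.3662, 0.1252]
tcp_rot: [180.0, -0.0, 154.5]
ft_force: [0.3, -0.7, 0.7]
finger_gap: 0.0002
grasp_force: 0.0
```

send_rows(series=[[0,0,0,0,0,1,1],[0,0,0,0,0,0.4,1],[0,0,0,0,0,0,1],[0,0,0,0,0,0,1]])

```text
time_s: 5.18
tcp_pos: [0.5579, -0.3682, 0.0925]
tcp_rot: [-180.0, 0.1, 154.5]
ft_force: [0.4, 0.1, 0.7]
finger_gap: 0.0003
grasp_force: 0.0
```

send_rows(series=[[0,0,0,0,0,0.3,1],[0,0,0,0,0,0.2,1],[0,0,0,0,0,0.08,1],[0,0,0,0,0,0,1]])

```text
time_s: 5.68
tcp_pos: [0.5581, -0.3687, 0.0782]
tcp_rot: [-180.0, 0.1, 154.5]
ft_force: [0.2, -0.9, 5.6]
finger_gap: 0.0006
grasp_force: 2.8
```

Force has reached 5.6 N. I'll push slightly further until it rises clearly at the stop, then release.

send_rows(series=[[0,0,0,0,0,0.08,1],[0,0,0,0,0,0,1],[0,0,0,0,0,0,1]])

```text
time_s: 6.05
tcp_pos: [0.5582, -0.3688, 0.0779]
tcp_rot: [-180.0, 0.2, 154.5]
ft_force: [-3.7, 2.1, 13.3]
finger_gap: 0.0004
grasp_force: 6.7
```

It bottomed at z = 0.078 with 13 N. I'll lift, then go back to where the wrist camera sees the stump clearly.

send_rows(series=[[0,0,0,0,0,-0.66,1],[0,0,0,0,0,-1,1],[0,0,0,0,0,-1,1],[0,0,0,0,0,-1,1],[0,0,0,0,0,-1,1]])

```text
time_s: 6.68
tcp_pos: [0.5565, -0.3677, 0.1916]
tcp_rot: [180.0, -0.1, 154.5]
ft_force: [-0.4, -0.1, 0.2]
finger_gap: 0.0004
grasp_force: 0.0
```

send_rows(series=[[0,0,0,0.48,1,-1,1],[0,0,0,0.48,1,0,1],[0,0,0,0.48,1,0,1],[0,0,0,0.48,1,0,1],[0,0,0,0.48,1,0,1]])

```text
time_s: 7.3
tcp_pos: [0.5554, -0.2271, 0.2142]
tcp_rot: [180.0, -0.2, 154.5]
ft_force: [-0.3, -0.1, -0.3]
finger_gap: 0.0008
grasp_force: 0.0
```

send_rows(series=[[0,0,0,0.48,1,0,1],[0,0,0,0.48,1,0,1],[0,0,0,0.48,1,0,1],[0,0,0,0.48,1,0,1],[0,0,0,0.48,1,0,1]])

```text
time_s: 7.92
tcp_pos: [0.5548, -0.0887, 0.2142]
tcp_rot: [-180.0, -0.2, 154.6]
ft_force: [0.4, -0.5, 1.3]
finger_gap: 0.0005
grasp_force: 0.0
```

send_rows(series=[[0,0,0,0.48,1,0,1],[0,0,0,0.48,1,0,1],[0,0,0,0.48,1,0,1],[0,0,0,0.48,1,0,1],[0,0,0,0.48,1,0,1]])

```text
time_s: 8.55
tcp_pos: [0.5542, 0.0495, 0.2143]
tcp_rot: [-179.9, -0.2, 154.6]
ft_force: [0.7, 0.1, -0.3]
finger_gap: 0.0005
grasp_force: 0.0
```

send_rows(series=[[0,0,0,0,0,0,1],[0,0,0,0,0,0,1]])

```text
time_s: 8.8
tcp_pos: [0.555, 0.0479, 0.2151]
tcp_rot: [-179.9, -0.1, 154.6]
ft_force: [0.2, 1.0, 0.7]
finger_gap: 0.0005
grasp_force: 0.0
```

```bash
python3 -c "
from h import *
wrist('w3');print(prj('w3',[.497,.083,.045]))
u,v=[int(i) for i in prj('w3',[.486,.075,.045])]
u=max(u-50,0);v=max(v-37,0);print(u,v)
a=d['w3']['color'][v:v+75,u:u+100,::-1]
cv2.imwrite('pics/w3c.png',cv2.convertScaleAbs(cv2.resize(a,None,fx=8,fy=8,interpolation=cv2.INTER_CUBIC),alpha=2,beta=20))"
```

```text
8.85 [0.55530831 0.04748342 0.2153898 ] [-1.79937628e+02 -5.94110260e-02  1.54517739e+02] 0.0007027320323573945 [[ 0.001 -0.964 -0.266  0.068]
 [ 1.     0.001  0.     0.   ]
 [ 0.    -0.266  0.964 -0.146]
 [ 0.     0.     0.     1.   ]]
[262.02063773 112.4796465 ]
200 68
```

View pics/w3c.png

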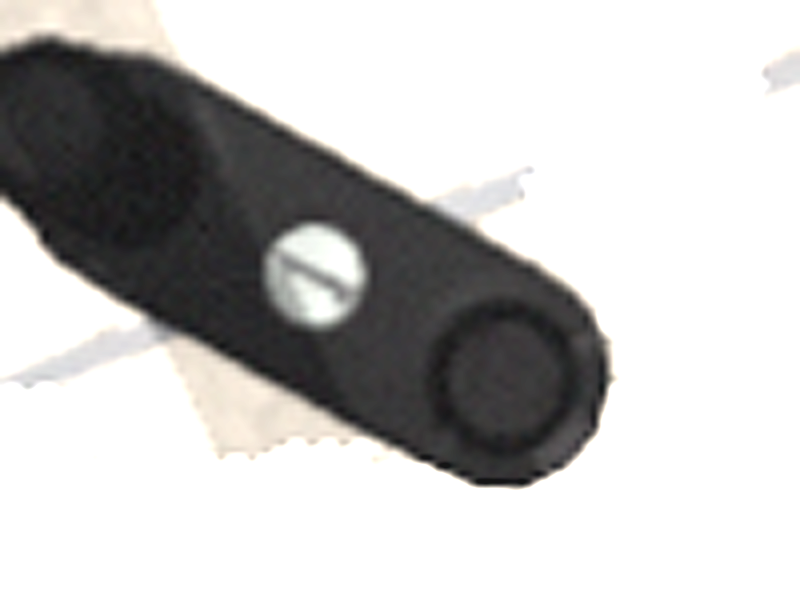

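The stump is clear, with its top at crop (505,375) and the screw at (315,275). The whole arm is at the other end.

```bash
python3 -c "
from h import *
from cell import env
s=pix('w3',200+505/8-.5,68+375/8-.5,.045);l=pix('w3',200+315/8-.5,68+275/8-.5,.028);print(s,l,np.linalg.norm((s-l)[:2]))
o=env.get_obs();p=o['tcp_pos'];print(p)
Rt=Ro.from_euler('xyz',o['tcp_rot'],degrees=True).as_matrix()
print(Rt.T@(s+[0,0,.02]-p)/.025)"
```

```text
[0.49892911 0.08277031 0.045     ] [0.47698786 0.0659096  0.028     ] 0.02767132402819439
[0.55554628 0.04728293 0.21564309]
[2.65146105 0.31049885 6.02714381]
```

The screw-to-stump distance is 27.7 mm against 28 expected. I'll move over the stump, then go down.

send_rows(series=[[0,0,0,0.9,0.1,0,1],[0,0,0,0.9,0.1,0,1],[0,0,0,0.85,0.1,0,1],[0,0,0,0,0,1,1],[0,0,0,0,0,1,1]])

```text
time_s: 9.52
tcp_pos: [0.4986, 0.0841, 0.1665]
tcp_rot: [179.9, 0.1, 154.6]
ft_force: [-1.0, 0.3, -1.0]
finger_gap: 0.0008
grasp_force: 0.0
```

send_rows(series=[[0,0,0,0,0,1,1],[0,0,0,0,0,1,1],[0,0,0,0,0,0.8,1],[0,0,0,0,0,0.7,1],[0,0,0,0,0,0.45,1]])

```text
time_s: 10.15
tcp_pos: [0.4987, 0.0836, 0.0667]
tcp_rot: [-180.0, -0.0, 154.5]
ft_force: [0.3, 0.0, -0.4]
finger_gap: 0.0007
grasp_force: 0.0
```

send_rows(series=[[0,0,0,0,0,0,1],[0,0,0,0,0,0,1],[0,0,0,0,0,0,1],[0,0,0,0,0,0,1]])

```text
time_s: 10.65
tcp_pos: [0.4999, 0.0832, 0.0681]
tcp_rot: [180.0, 0.1, 154.5]
ft_force: [0.1, 0.2, -0.8]
finger_gap: 0.0004
grasp_force: 0.0
```

send_rows(series=[[0,0,0,0,0,0.08,1],[0,0,0,0,0,0,1],[0,0,0,0,0,0,1],[0,0,0,0,0,0,1],[0,0,0,0,0,0,1]])

```text
time_s: 11.28
tcp_pos: [0.4994, 0.0832, 0.0655]
tcp_rot: [180.0, 0.0, 154.5]
ft_force: [0.1, -0.4, 0.2]
finger_gap: 0.0005
grasp_force: 0.0
```

```bash
python3 - <<'E'
from cell import env
import cv2
f=env.grab_frame("scene")["color"][150:255,195:335,::-1]
cv2.imwrite("pics/chk.png",cv2.convertScaleAbs(cv2.resize(f,None,fx=5,fy=5,interpolation=cv2.INTER_CUBIC),alpha=1.6))
E
```

```text
(no output)
```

View pics/chk.png

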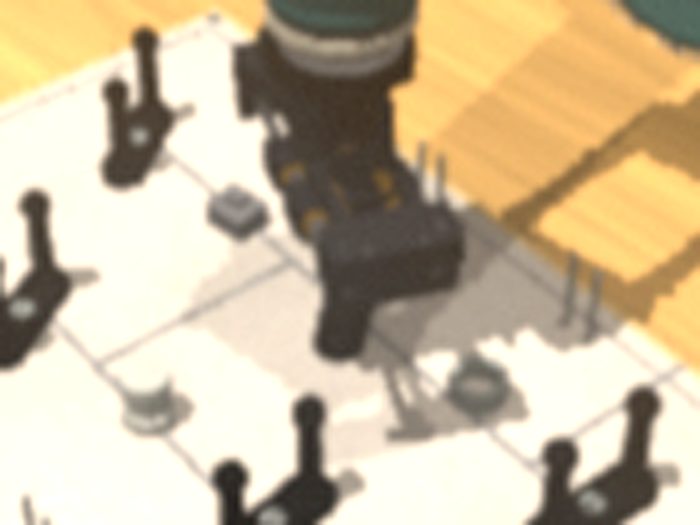

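send_rows(series=[[0,0,0,0,0,0,1],[0,0,0,0,0,0,1],[0,0,0,0,0,0,1],[0,0,0,0,0,0,1],[0,0,0,0,0,0,1]])

```text
time_s: 11.95
tcp_pos: [0.4994, 0.0832, 0.0655]
tcp_rot: [-180.0, 0.0, 154.5]
ft_force: [-0.1, 0.6, 0.9]
finger_gap: 0.0007
grasp_force: 0.0
```

send_rows(series=[[0,0,0,0,0,0,1],[0,0,0,0,0,0,1],[0,0,0,0,0,0,1],[0,0,0,0,0,0,1],[0,0,0,0,0,0,1]])

```text
time_s: 12.58
tcp_pos: [0.4994, 0.0832, 0.0655]
tcp_rot: [180.0, 0.0, 154.5]
ft_force: [0.2, 0.8, 0.1]
finger_gap: 0.0006
grasp_force: 0.0
```

send_rows(series=[[0,0,0,0,0,0,1],[0,0,0,0,0,0,1],[0,0,0,0,0,0,1],[0,0,0,0,0,0,1],[0,0,0,0,0,0,1]])

```text
time_s: 13.2
tcp_pos: [0.4994, 0.0832, 0.0655]
tcp_rot: [180.0, 0.0, 154.5]
ft_force: [-0.0, 0.5, -0.6]
finger_gap: 0.0001
grasp_force: 0.0
```

send_rows(series=[[0,0,0,0,0,0,1],[0,0,0,0,0,0,1],[0,0,0,0,0,0,1],[0,0,0,0,0,0,1],[0,0,0,0,0,0,1]])

```text
time_s: 13.82
tcp_pos: [0.4994, 0.0832, 0.0654]
tcp_rot: [-180.0, -0.0, 154.5]
ft_force: [-0.3, 0.3, -0.6]
finger_gap: 0.0005
grasp_force: 0.0
```

The picture shows the closed fingers, tips about (340,345), over the stump end of the broken fork. The other forks and loose parts are undisturbed, and the pose has held for over 2.5 s.

```bash
python3 -c "
from cell import env
print(env.job_done())"
```

```text
the job is handed in; nothing more can be done
None
```

I pressed the mushroom button fully in (bottomed at about 13 N) and released it. The closed fingertips are now held about 2 cm above the stump of the middle near fork, touching nothing, and I handed the job in at about 14 s; the verdict was not shown.

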